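# Load the long soil core into the logging cradle

### The arm

A 6-joint arm with a two-finger parallel gripper is mounted at the origin on the work surface. World frame = base frame: x ahead of the robot, y to its left, z up, the work surface at z = 0. Lengths are in mm, angles in degrees, forces in N, time in s.
With the tool pointing down it reaches from about 350 to 850 mm from the base axis. Payload 8.1 kg.
Tool frame: the origin (TCP) lies midway between the tips of the shut fingers; the grasp point (between the pads) lies 19 mm behind it (r.grip_point_offset is the distance from the TCP to the grasp point, in mm); z points along the fingers, y is the line along which they close (so a half turn about z gives the same grasp; the last joint's range is limited). The gripper opens to 85 mm and grips with 20 to 120 N. Pads are 22 mm wide; open, the fingers measure 114 mm over their backs; the gripper's body (76 mm by 85 mm) begins 54 mm behind the grasp point. The pads swing forward as they close: fully open they stand 13 mm farther back than shut.
Start: joints at [-69.523, 7.471, 85.268, -0, 87.261, -4.893], TCP at [257.102, -542.129, 205.592] pointing down, gripper open.
Joint ranges: [-169.43, 169.43], [-51.17, 129.36], [1.28, 143.12], [-76.62, 256.62], [0, 156.53], [-152.29, 152.29]. Speed limits (degrees/s): [136.94, 136.94, 159.86, 180, 180, 180].

### API

Orientations are given as [roll, pitch, yaw] about the fixed x, y, z axes, in that order (R = Rz(yaw) Ry(pitch) Rx(roll)).
In Python, from bench import r gives the robot as it stands.
- The arm moves only by the shell command python3 -m inch 'ROWS' [FORCE]. ROWS is JSON, one flat list of numbers, 7 for each row, row after row: the shift along the world's x, y, z in m, then the turn, a rotation vector about the world's x, y, z in degrees, then the closure in counts, from 0 (fully open) to 255 (shut). A call has 1 to 10 rows; each row shifts and turns the commanded pose from where the row before left it; what a row does not reach is not made up. A row lasts 1/10 s, in which the tool goes at most 50 mm and 8.59 degrees, less where a joint would pass 70% of its speed; a pose out of reach is approached as far as the arm can. A call with a gripper value outside its range is refused whole. The fingers move at their own pace and stop on an object; FORCE is the grip in N (left out, the last holds). Time passes only in rows, so rows that do not move let the fingers close. It gives the time, the measured TCP pose, the force and the opening at its end, in the units of the state.
- r.sense(): the state, without advancing time (a new reading comes with each control period).
- r.snapshot(name): name is "scene" or "top" or "wrist"; returns (picture, depth): 480x640x3 uint8, red, green, blue; 480x640 float32, mm along the optical axis (not along the pixel's ray), 0 where there is no reading.
- r.get_calibration(name): a dict with "fovy" (degrees; the focal length in pixels is half the picture's height over the tangent of half this angle, whatever the lens; pixels are square), "cx", "cy" (the principal point, pixels), "position" and "rotation" of the camera in the world; the wrist camera has in their place "tool_from_camera" (4x4, takes a point from camera to tool coordinates, whose origin is the TCP and whose axes are the flange's). Camera axes: x right, y up, looking along -z (the intrinsics and any distortion apply to the point x, -y, -z); pixel columns grow to the right and rows downward; lengths in mm; the calibration is good to about 2 mm. A picture is of the moment at which its call begins: read the wrist's pose just before it. get_calibration takes no time and is no camera call.
- r.hand_in(): hands the job in, once; it reports no verdict.
The state is a dict: "time": time; "joint_pos": joint angles; "qd": joint speeds; "joint_efforts": joint torques, N m; "tool_pos": TCP position; "tcp_rot": TCP orientation; "ft_force": force on the tool from outside, world axes, zero at the start; "wrist_torque": the same for the moment, N m; "finger_gap": finger opening in mm.
Only numpy, scipy, OpenCV 4.12 (cv2) and the standard library are available. Lean on these libraries where they do the work, as an engineer would, in place of code of your own. Each camera call takes 0.05 s, during which the arm holds its last target. There are 200 camera calls.

### The job

Two capped steel soil-core tubes lie on the bench, one on each side of an aluminium V cradle. Push the long tube from its side so that it rolls along the bench, up the cradle's ramp and down into the V, then nudge it endwise along the V until its end rests against the cradle's stop plate. Use the fingers only to push: do not pick the tube up or fling it, do not disturb the short tube or anything else on the bench, and leave the tube at rest with the hand clear.

Things in the scene. Friction and masses are not known exactly. Their poses are not given: they have to be found in the camera images.
- core_center (a point): centre of the LONG core tube: a polished, rather slippery steel cylinder (friction about 0.3) with flush white end caps, 50 mm in diameter, 150 mm long, about 0.6 kg, lying on the bench (centre 25 mm up). Its x axis is the tube's axis; y and z turn with it as it rolls. It rolls easily. It begins 155 to 220 mm to the cradle's +y or -y side, axis within 15 degrees of the cradle's
- core_mark (a point): black dot on the long tube's caps, given on the mid-length of the tube 18 mm off its axis: it is uppermost at the start and turns with the tube, so it shows how far the tube has rolled
- stub_center (a point): centre of the SHORT core tube, alike but 90 mm long, about 0.36 kg, on the other side of the cradle; x axis along it. Bystander: leave it
- cradle: aluminium V cradle fixed to the bench, 220 mm long. Origin on the bench under the V's bottom line; x along the V, roughly away from the robot, z up. Profile alike on both sides (mm from the V line : mm high): V bottom 0:0, lip top from 18.6:13 to 23:13, ramp from there down to the bench at 71.5:0. The sheet runs from x = -100 mm (open end) to +120 mm (stop plate)
- cradle_stop (a point): middle of the stop plate's inner face, at the cradle's x = +120 mm, 30.5 mm above the bench (the height of a tube's axis when it lies in the V). The upright plate is 6 mm thick, 100 mm wide, 50 mm high. With its end against it the long tube's centre is at the cradle's x = +45 mm. Sliding the tube along the V takes about 1 to 4 N
- core: the long tube's own body, origin 25 mm off its axis at mid-length; it turns with the tube, so use core_center
- bottle_a: closed round sample bottle 48 mm in diameter, 105 mm tall, standing loose on the bench; bystander. Origin at the centre of its underside, z up
- bottle_b: closed round sample bottle 48 mm in diameter, 105 mm tall, standing loose on the bench; bystander. Origin at the centre of its underside, z up
- bottle_c: closed round sample bottle 48 mm in diameter, 105 mm tall, standing loose on the bench; bystander. Origin at the centre of its underside, z up
- meter: pocket meter, a flat white box 60 x 130 x 24 mm (x, y, z), loose; bystander. Origin at the centre of its underside
- spatula: lab spatula 170 mm long, lying loose, handle to its -x; bystander
- beaker: open glass beaker 60 mm in diameter, 75 mm tall, loose, at the left; bystander. Origin at the centre of its underside
Mind the look-alikes: they are no part of the job. What is shaped like the core but blue, orange or purple is not meant.

How it is judged:
By the outcome, as a careful person would: the job done as asked, in the order asked, and still so for the second after the job is handed in, with the robot touching nothing.
It also fails if it takes over 58 s, if anything falls off the work surface, if the arm or the gripper's body presses on something with over 40 N, if the wrist force passes 120 N, or if a joint passes its speed limit or range.

## Working session

There is one attempt and no reset: what is moved stays moved. The work goes in short steps, Python scripts to look and compute and a shell command to move; the robot and the scene stay as the last step left them, time stands still between calls to the robot, and variables do not carry over. Pictures are saved under pics/ and viewed, on a budget of 10 in all, crops included, one or two more only if the job needs it, and the job is handed in when it is done.

```bash
mkdir -p pics; cat > h.py <<'E'
import numpy as np, cv2
from bench import r
def snap(n,f):
    p,d=r.snapshot(n); cv2.imwrite('pics/'+f,p[:,:,::-1]); np.save('pics/'+f[:-4]+'.npy',d); return p,d
def pts(n,d):
    c=r.get_calibration(n); f=240/np.tan(np.radians(c['fovy']/2))
    v,u=np.mgrid[:480,:640]; P=np.stack([(u-c['cx'])/f*d,-(v-c['cy'])/f*d,-d],-1)
    return P@np.array(c['rotation']).T+np.array(c['position'])
E
python3 - <<'E'
from h import *
for n in('top','scene'):
    p,d=snap(n,n+'0.png'); print({k:v for k,v in r.get_calibration(n).items()})
print(r.sense())
E
```

```text
{'fovy': 46.635034984653984, 'cx': 312.41185618394553, 'cy': 232.73181949952487, 'position': array([ 394.46018577,  -12.53202946, 1704.10491791]), 'rotation': array([  4.28732899,  -0.3726613 , -89.03904793])}
{'fovy': 54.21002328503305, 'cx': 316.38941691864005, 'cy': 240.9780323200323, 'position': array([1441.26672648, -285.46564956,  916.33979178]), 'rotation': array([ 4.80329727e+01, -3.75597676e-04,  7.25510392e+01])}
{'time': 0.1, 'joint_pos': array([-6.95212444e+01,  7.50965442e+00,  8.53236054e+01,  1.62007718e-04,
        8.72612214e+01, -4.89542287e+00]), 'qd': array([-0.05238315, -0.07408054, -0.15442242, -0.01539994,  0.00620375,
       -0.04369801]), 'joint_efforts': array([ 2.85405156e-03, -5.70950818e+01, -5.01939726e+01,  1.79485892e-05,
        8.09494610e-03, -6.49602475e-05]), 'tool_pos': array([ 256.92747186, -541.6138779 ,  204.65568543]), 'tcp_rot': array([-1.79905877e+02, -8.22399518e-03,  2.53741639e+01]), 'ft_force': array([-0.53780973, -1.02981025, -0.59896011]), 'wrist_torque': array([-0.02316463, -0.02128479, -0.0603253 ]), 'finger_gap': 85.5603757391784}
```

View pics/top0.png

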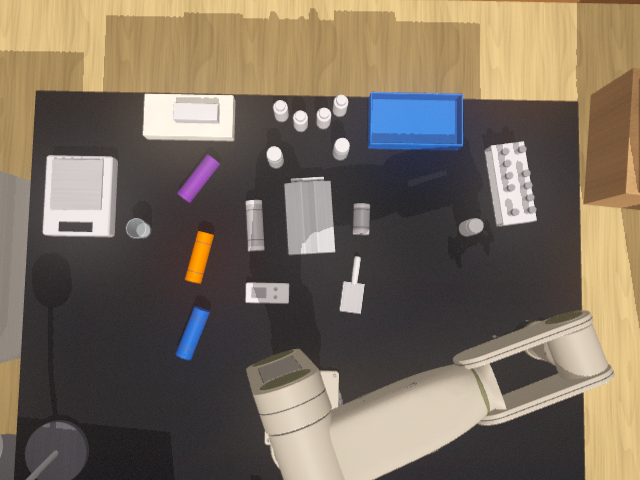

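View pics/scene0.png

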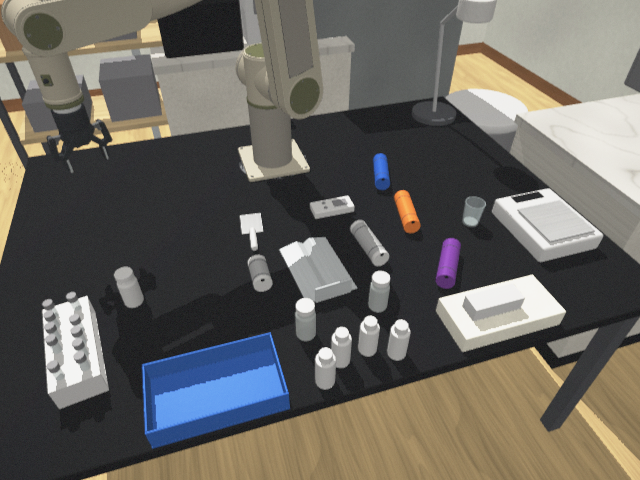

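The top view shows the long grey steel tube at (255,225), the short one at (361,218) and the cradle at (310,217), with its stop plate at the far (upper) end. The orange (200,257), purple (199,178) and blue (193,333) cylinders are look-alikes. The grey tube is the right one: it is steel, has white caps and is about 50 px (150 mm) long. I'll measure it and look at an enlarged crop.

```bash
cat >> h.py <<'E'
from scipy.spatial.transform import Rotation as R
def pts(n,d,T=None):
    c=r.get_calibration(n); f=240/np.tan(np.radians(c['fovy']/2))
    v,u=np.mgrid[:480,:640]; P=np.stack([(u-c['cx'])/f*d,-(v-c['cy'])/f*d,-d],-1)
    if n=='wrist':
        s=r.sense(); M=np.array(c['tool_from_camera']); P=P@M[:3,:3].T+M[:3,3]
        return P@R.from_euler('xyz',s['tcp_rot'],degrees=True).as_matrix().T+s['tool_pos']
    return P@R.from_euler('xyz',c['rotation'],degrees=True).as_matrix().T+np.array(c['position'])
def box(Q):
    (c,s,a)=cv2.minAreaRect(Q[:,:2].astype(np.float32)); return np.round(c,1),np.round(s,1),round(a,1),np.round(np.percentile(Q[:,2],[2,50,98]),1)
E
python3 - <<'E'
from h import *
d=np.load('pics/top0.npy');P=pts('top',d)
print('bench z',np.median(P[330:400,60:160,2]))
for n,(u0,u1,v0,v1) in dict(core=(238,272,192,260),stub=(348,376,196,242),cradle=(280,342,170,260),orange=(180,220,225,290),meter=(240,295,278,308),spat=(335,372,250,318),bA=(262,290,140,172),bB=(330,352,134,165)).items():
    q=P[v0:v1,u0:u1].reshape(-1,3); z=q[:,2]; m=(z>(4 if n in('cradle','spat') else 14))
    print(n,*box(q[m]))
# stop plate
q=P[165:200,280:342].reshape(-1,3);q=q[(q[:,2]>35)&(q[:,2]<70)];print('stop',*box(q),len(q))
# core axis by scene too
p=cv2.imread('pics/top0.png')[120:320,170:400];cv2.imwrite('pics/crop0.png',cv2.resize(p,None,fx=3,fy=3,interpolation=cv2.INTER_CUBIC))
ds=np.load('pics/scene0.npy');S=pts('scene',ds).reshape(-1,3)
for n,(x0,x1,y0,y1,z0) in dict(core=(400,650,100,230,14),cradle=(350,650,-120,100,4),stub=(400,600,-250,-110,14)).items():
    m=(S[:,0]>x0)&(S[:,0]<x1)&(S[:,1]>y0)&(S[:,1]<y1)&(S[:,2]>z0)&(S[:,2]<60);print('scene',n,*box(S[m]))
E
```

```text
bench z 0.8220843744038575
core [482.5 114.8] [287.8 114. ] 33.7 [25.5 45.7 57.4]
stub [ 490.5 -120.4] [ 82.2 277. ] 58.2 [27.4 45.4 56.6]
cradle [555.3 -15.1] [321.6 188. ] 1.0 [ 4.2  9.1 49.8]
orange [404.2 169.4] [357.1 150.7] 75.5 [25.4 45.5 56.7]
meter [344.1  79.8] [ 74.3 196.6] 7.9 [16.7 24.6 33.6]
spat [ 369.2 -107.8] [203.1 189.8] 0.8 [ 4.2  6.9 26.1]
bA [577.7  55.3] [388.   46.6] 13.5 [ 19.  101.7 112.8]
bB [597.7 -49. ] [ 47.  410.4] 73.3 [ 22.6 101.1 112. ]
stop [681.3  -2.2] [ 8.9 96.5] 3.6 [36.7 48.4 57. ] 93
scene core [542.8 150.8] [155.8  49.2] 5.3 [17.4 43.4 51.2]
scene cradle [499.9  -7.6] [298.9 217.3] 0.6 [ 4.1  9.  23.8]
scene stub [ 500.6 -167.5] [ 48.8 200. ] 88.3 [15.  44.2 51.3]
```

View pics/crop0.png

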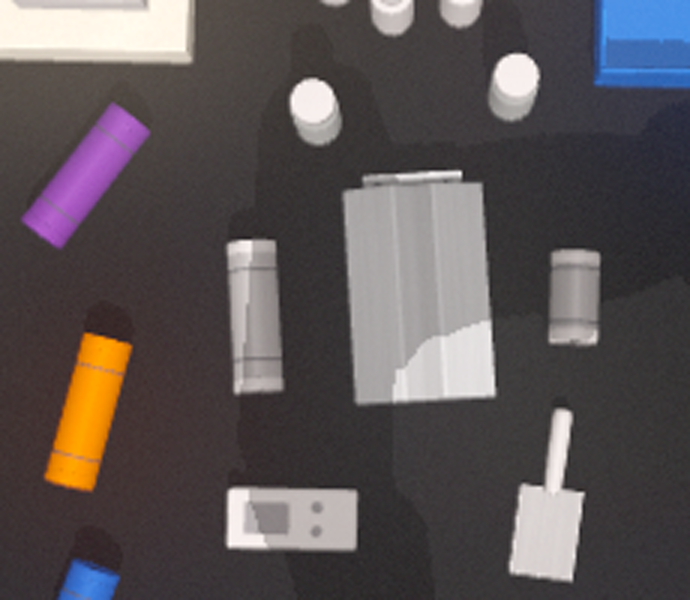

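The crop confirms it: the grey capped tube at (255,315) is the long one, left (+y) of the cradle. The stub is at (575,297) on the right. Depth has outliers, so I'll fit robustly.

```bash
python3 - <<'E'
from h import *
def comp(n,seedxy,zmin,rad):
    d=np.load(f'pics/{n}0.npy'); d=cv2.medianBlur(d,5); P=pts(n,d)
    m=((P[...,2]>zmin)&(np.hypot(P[...,0]-seedxy[0],P[...,1]-seedxy[1])<rad)).astype(np.uint8)
    m=cv2.morphologyEx(m,cv2.MORPH_OPEN,np.ones((3,3),np.uint8))
    k,l,s,c=cv2.connectedComponentsWithStats(m); i=1+np.argmax(s[1:,4]); return P[l==i]
for n in('top','scene'):
    for o,xy,z,rad in(('core',(542,151),22,110),('stub',(560,-165),22,80),('cradle',(560,-10),5,125),('stop',(681,-2),30,60),('meter',(344,100),12,95),('bA',(720,95),60,60),('bB',(740,-110),60,60)):
        try:
            Q=comp(n,xy,z,rad);print(n,o,len(Q),*box(Q))
        except Exception as e: print(n,o,e)
# cradle outline from image
g=cv2.imread('pics/top0.png',0)[170:262,278:344]; c=r.get_calibration('top')
m=(g>85).astype(np.uint8); m=cv2.morphologyEx(m,cv2.MORPH_OPEN,np.ones((5,5)))
k,l,s,_=cv2.connectedComponentsWithStats(m); i=1+np.argmax(s[1:,4]); yx=np.argwhere(l==i)
f=240/np.tan(np.radians(c['fovy']/2))
Rm=R.from_euler('xyz',c['rotation'],degrees=True).as_matrix()
def ray(u,v,z):
    D=Rm@np.array([(u-c['cx'])/f,-(v-c['cy'])/f,-1]);o=np.array(c['position']);return o+D*(z-o[2])/D[2]
for p in [(343,190),(355,403),(495,397),(482,183),(390,186),(400,402),(430,185),(443,400),(364,178),(461,174)]:
    print(p,np.round(ray(170+p[0]/3,120+p[1]/3,50 if p[1]<180 else 13 if 380<p[0]<450 else 0),1))
for p in [(231,241),(275,241),(236,392),(282,390)]:print('core',np.round(ray(170+p[0]/3,120+p[1]/3,25),1))
E
```

```text
top core 811 [541.1 153.7] [151.2  49.1] 4.0 [28.4 45.8 50.1]
top stub 489 [ 566.5 -168.1] [49.2 91. ] 89.9 [29.4 45.3 50.7]
top cradle 2128 [571.3  -9.1] [225.5 110.9] 5.8 [ 5.3  9.8 22.4]
top stop 88 [683.6  -0.8] [ 8.6 82.2] 5.2 [30.8 38.8 45.9]
top meter 852 [339.8 112.3] [ 59.9 126.8] 0.9 [18.4 24.2 26.5]
top bA 231 [744.4  94.4] [44.3 44.3] 79.4 [ 63.8 103.3 106.5]
top bB 229 [ 772.7 -103.3] [42.8 45.3] 0.9 [ 64.1 102.9 105.8]
scene core 765 [542.1 150.4] [152.7  48.5] 5.7 [23.7 43.8 49.5]
scene stub 562 [ 566.7 -169.2] [48.8 93.6] 88.8 [23.7 43.9 49.5]
scene cradle 797 [568.2 -43.4] [210.4  48. ] 4.0 [ 5.2  9.3 12.8]
scene stop 243 [684.6  -2.8] [ 8.5 98.6] 5.1 [30.9 42.6 48.7]
scene meter 581 [340.6 111.8] [131.1  61.1] 89.4 [12.9 23.3 25.2]
scene bA 428 [748.4  92.5] [44.5 43.1] 84.4 [ 62.1  95.9 105.4]
scene bB 479 [ 777.6 -104.4] [46.6 44.1] 78.5 [ 62.6  99.2 105.4]
(343, 190) [673.9  67.8   0. ]
(355, 403) [454.8  51.1   0. ]
(495, 397) [463.4 -91.6   0. ]
(482, 183) [683.7 -75.2   0. ]
(390, 186) [676.7  19.3  13. ]
(400, 402) [456.2   5.1  13. ]
(430, 185) [678.5 -21.6  13. ]
(443, 400) [458.9 -38.4  13. ]
(364, 178) [678.2  44.7  50. ]
(461, 174) [683.9 -52.2  50. ]
core [615.7 178.8  25. ]
core [616.5 134.3  25. ]
core [463.  169.9  25. ]
core [465.8 123.7  25. ]
```

```bash
python3 -m inch '[0.014,0.037,0,0,0,3.4,0,0.014,0.037,0,0,0,3.4,0,0.014,0.037,0,0,0,3.4,0,0.014,0.037,0,0,0,3.4,0,0.014,0.037,0,0,0,3.4,0,0.014,0.037,0,0,0,3.4,0,0.014,0.037,0,0,0,3.4,0,0.014,0.037,0,0,0,3.4,0,0.014,0.037,0,0,0,3.4,0,0.014,0.037,0,0,0,3.4,0]'
python3 -m inch '[0.014,0.037,0,0,0,3.4,0,0.014,0.037,0,0,0,3.4,0,0.014,0.037,0,0,0,3.4,0,0.014,0.037,0,0,0,3.4,0,0.014,0.037,0,0,0,3.4,0,0.014,0.037,0,0,0,3.4,0,0.014,0.037,0,0,0,3.4,0,0.014,0.037,0,0,0,3.4,0,0.014,0.037,0,0,0,3.4,0,0,0,0,0,0,0,0]'
```

```text
time: 1.1
tool_pos: [397.2, -170.5, 205.3]
tcp_rot: [-180.0, -0.0, 59.5]
ft_force: [0.7, 0.5, 0.6]
finger_gap: 85.2
time: 2.1
tool_pos: [523.3, 164.9, 204.6]
tcp_rot: [-179.9, -0.1, 90.3]
ft_force: [-0.3, -0.3, -0.2]
finger_gap: 84.9
```

```bash
python3 -m inch '[0.007,0.025,0,0,0,2,0,0.007,0.024,0,0,0,2,0,0,0,0,0,0,0,0]'
python3 - <<'E'
from h import *
P0=None
s=r.sense();p,d=snap('wrist','w1.png');P=pts('wrist',cv2.medianBlur(d,5));np.save('pics/w1P.npy',P)
print(s['tool_pos'],s['tcp_rot'])
for z in(22,):
    m=((P[...,2]>z)&(P[...,2]<60)&(d>0)).astype(np.uint8);m=cv2.morphologyEx(m,cv2.MORPH_OPEN,np.ones((5,5),np.uint8))
    k,l,st,c=cv2.connectedComponentsWithStats(m)
    for i in range(1,k):
        if st[i,4]>400: print(st[i],*box(P[l==i]))
print(np.median(P[...,2][d>0]))
E
```

```text
time: 2.4
tool_pos: [536.9, 211.7, 204.9]
tcp_rot: [-179.9, -0.0, 94.1]
ft_force: [-0.6, -0.1, 0.4]
finger_gap: 85.3
[536.94467495 211.6596673  204.93686743] [-1.79949880e+02 -2.78951351e-02  9.41152677e+01]
[  425     0   172   157 12603] [682.  325.2] [ 48.1 151.3] 54.1 [26.9 47.4 50.7]
[  114     3   202   120 12611] [443.6 315.7] [ 49.5 151.9] 76.6 [32.2 47.7 50.7]
[   0   22   41   75 2337] [275.2 307.5] [50.1 30.1] 71.5 [22.8 39.  50.4]
[ 617  132   23   78 1004] [806.3 255.8] [ 4.  64.5] 2.7 [22.3 30.9 46.7]
[  83  219   70  122 7056] [339.9 109.7] [129.3  59.2] 89.3 [22.9 25.1 26.7]
[ 242  233  167   53 8387] [541.7 152.3] [151.   47.3] 4.4 [26.1 47.2 50.8]
[ 497  303   52   46 1241] [735.9 101. ] [47.4 21.6] 51.8 [22.9 41.8 59.1]
[597 373  43  26 545] [860.   36.8] [35.9  9.6] 5.1 [22.6 37.5 58.8]
[439 380  18  52 593] [682.7  -6. ] [ 8.8 78. ] 4.5 [22.8 39.7 51.4]
1.254664963051681
```

View pics/w1.png

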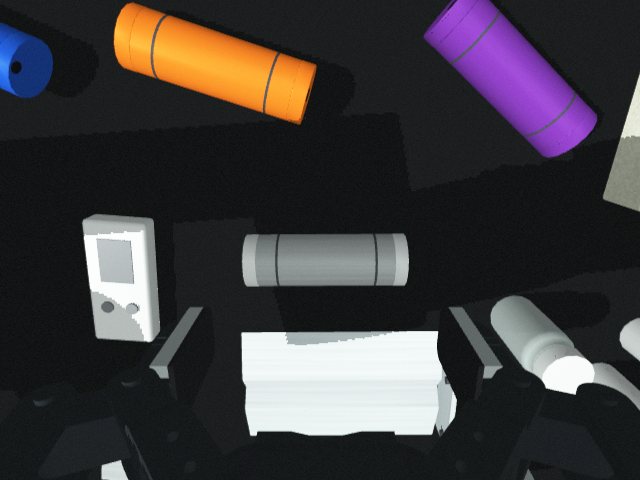

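The wrist view shows the tube at (325,260) with the cradle below it in the picture. It measures (541.7, 152.3) at yaw 4.4°, which agrees with the other views. Next I'll lower the open fingers behind the tube on its +y side.

```bash
python3 -m inch '[0,0.001,-0.04,0,0,0,0,0,0,-0.045,0,0,0,0,0,0,-0.045,0,0,0,0,0,0,-0.04,0,0,0,0,0,0,-0.02,0,0,0,0,0,0,-0.01,0,0,0,0,0,0,0,0,0,0,0]'
```

```text
time: 3.15
tool_pos: [535.9, 209.6, 4.3]
tcp_rot: [-179.8, 0.0, 93.9]
ft_force: [-0.1, 0.2, 0.5]
finger_gap: 85.5
```

```bash
python3 -m inch '[0.001,-0.006,0,0,0,0,0,0,-0.005,0,0,0,0,0,0,-0.003,0,0,0,0,0,0,-0.003,0,0,0,0,0,0,-0.003,0,0,0,0,0,0.001,-0.003,0,0,0,0,0,0,-0.003,0,0,0,0,0,0,-0.003,0,0,0,0,0,0,-0.003,0,0,0,0,0,0,-0.003,0,0,0,0,0]'
python3 -m inch '[0.001,-0.004,0,0,0,0,0,0,-0.004,0,0,0,0,0,0,-0.004,0,0,0,0,0,0,-0.004,0,0,0,0,0,0.001,-0.004,0,0,0,0,0,0,-0.004,0,0,0,0,0,0,-0.004,0,0,0,0,0,0.001,-0.004,0,0,0,0,0,0,-0.004,0,0,0,0,0,0,-0.004,0,0,0,0,0]'
python3 - <<'E'
from h import *
p,d=snap('top','t2.png');P=pts('top',cv2.medianBlur(d,5))
q=P[(P[...,2]>22)&(P[...,2]<70)&(P[...,1]>40)&(P[...,1]<200)&(P[...,0]>400)&(P[...,0]<660)];print(r.sense()['ft_force'],*box(q))
s=r.snapshot('scene')[0];a=np.hstack([p[140:300,200:400],s[180:340,230:430]]);cv2.imwrite('pics/c2.png',cv2.resize(a[:,:,::-1],None,fx=2,fy=2))
E
```

```text
time: 4.15
tool_pos: [539.1, 175.7, 5.5]
tcp_rot: [-180.0, -0.0, 94.0]
ft_force: [0.1, 0.7, 1.6]
finger_gap: 85.4
time: 5.15
tool_pos: [544.9, 136.6, 10.6]
tcp_rot: [179.7, -0.1, 94.0]
ft_force: [-10.3, 0.8, 34.1]
finger_gap: 85.2
[-10.46812213  -1.37172686  34.83068975] [494.1 127.6] [43.4 57. ] 80.8 [35.4 49.2 54.1]
```

View pics/c2.png

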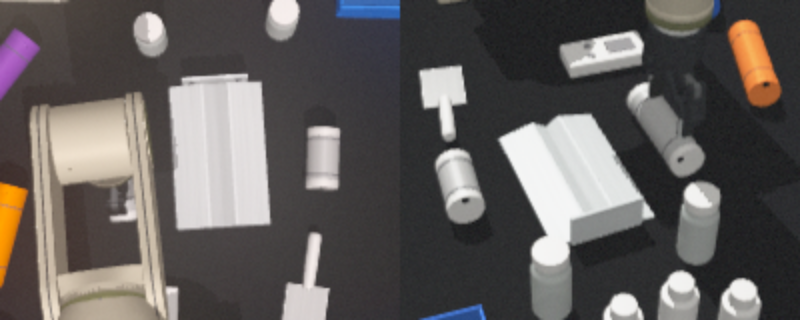

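```bash
python3 - <<'E'
from h import *
p,d=snap('scene','s3.png');P=pts('scene',cv2.medianBlur(d,3))
print(r.sense()['ft_force'],r.sense()['wrist_torque'],r.sense()['tool_pos'])
q=P[(P[...,1]>60)&(P[...,1]<230)&(P[...,0]>440)&(P[...,0]<640)&(P[...,2]>8)]
for x0 in range(450,630,15):
    w=q[(abs(q[:,0]-x0)<7.5)]
    t=w[w[:,2]<56]
    print(x0,len(w),'low y',np.round(np.percentile(t[:,1],[2,50,98]),0) if len(t) else '', 'z',np.round(np.percentile(t[:,2],[2,50,98]),0) if len(t) else '', 'n>56',(w[:,2]>56).sum())
a=p[205:285,330:450];cv2.imwrite('pics/c3.png',cv2.resize(a[:,:,::-1],None,fx=6,fy=6,interpolation=cv2.INTER_CUBIC))
E
```

```text
[-9.81476479 -0.49614619 35.17244079] [-0.41073955  2.64506602 -0.19060382] [544.93153317 136.14278894  10.68448529]
450 192 low y  z  n>56 192
465 205 low y [104. 118. 134.] z [35. 48. 50.] n>56 196
480 395 low y [102. 111. 127.] z [19. 44. 51.] n>56 344
495 378 low y [103. 113. 146.] z [18. 43. 55.] n>56 323
510 374 low y [104. 120. 144.] z [20. 46. 54.] n>56 298
525 357 low y [105. 118. 144.] z [22. 45. 50.] n>56 292
540 523 low y [106. 119. 148.] z [22. 44. 50.] n>56 454
555 758 low y [108. 120. 144.] z [21. 46. 50.] n>56 691
570 1522 low y [109. 119. 138.] z [21. 45. 52.] n>56 1458
585 2334 low y [109. 118. 152.] z [20. 40. 51.] n>56 2278
600 480 low y [111. 126. 154.] z [18. 46. 53.] n>56 395
615 380 low y [112. 133. 158.] z [ 9. 32. 49.] n>56 180
```

View pics/c3.png

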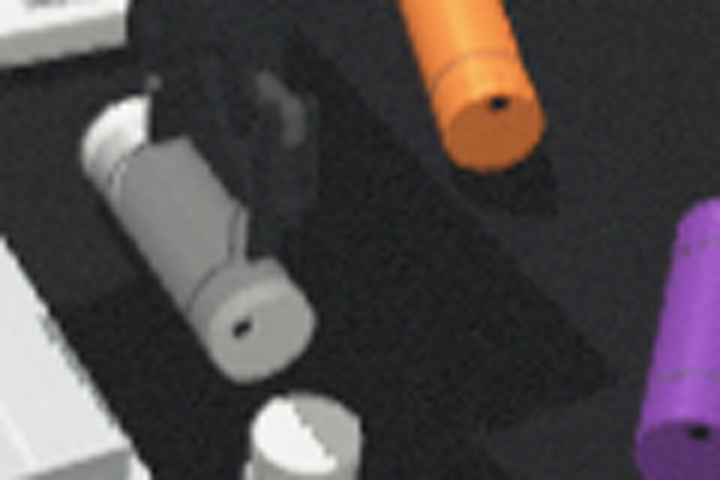

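```bash
python3 - <<'E'
from h import *
P=np.load('pics/w1P.npy'); o=np.array([536.9,211.7,204.9]); D=P-o
a=np.radians(4.1); ax=D[...,0]*np.cos(a)+D[...,1]*np.sin(a); la=-D[...,0]*np.sin(a)+D[...,1]*np.cos(a)
for (u0,u1,v0,v1) in((150,215,295,380),(440,505,295,380)):
    s=(slice(v0,v1),slice(u0,u1)); m=P[...,2][s]>150
    print(m.sum(),'axis',np.percentile(ax[s][m],[1,50,99]).round(1),'lat',np.percentile(la[s][m],[1,50,99]).round(1),'z rel TCP',np.percentile(D[...,2][s][m],[1,50,99]).round(1))
    for v in range(v0,v1,12):
        print(v,[tuple(np.round([ax[v,u],la[v,u],D[v,u,2]]).astype(int)) for u in range(u0,u1,12) if P[v,u,2]>150])
E
```

```text
3792 axis [-54.6 -42.  -41.4] lat [-10.8   6.7  10.8] z rel TCP [41.1 61.1 83.2]
295 []
307 [(np.int64(-45), np.int64(10), np.int64(44))]
319 [(np.int64(-46), np.int64(10), np.int64(52)), (np.int64(-42), np.int64(10), np.int64(52)), (np.int64(-42), np.int64(4), np.int64(42))]
331 [(np.int64(-55), np.int64(6), np.int64(54)), (np.int64(-48), np.int64(10), np.int64(60)), (np.int64(-44), np.int64(10), np.int64(60)), (np.int64(-42), np.int64(7), np.int64(56)), (np.int64(-42), np.int64(-1), np.int64(43))]
343 [(np.int64(-52), np.int64(6), np.int64(61)), (np.int64(-45), np.int64(10), np.int64(67)), (np.int64(-42), np.int64(9), np.int64(66)), (np.int64(-42), np.int64(3), np.int64(57)), (np.int64(-42), np.int64(-5), np.int64(45))]
355 [(np.int64(-53), np.int64(6), np.int64(67)), (np.int64(-46), np.int64(10), np.int64(73)), (np.int64(-43), np.int64(10), np.int64(73)), (np.int64(-42), np.int64(6), np.int64(68)), (np.int64(-42), np.int64(-1), np.int64(58)), (np.int64(-42), np.int64(-9), np.int64(46))]
367 [(np.int64(-47), np.int64(10), np.int64(79)), (np.int64(-45), np.int64(9), np.int64(78)), (
[... 1085 characters left out ...]
t64(44), np.int64(-9), np.int64(46)), (np.int64(44), np.int64(-1), np.int64(57)), (np.int64(44), np.int64(6), np.int64(67)), (np.int64(45), np.int64(10), np.int64(73)), (np.int64(48), np.int64(10), np.int64(73)), (np.int64(55), np.int64(6), np.int64(67))]
367 [(np.int64(44), np.int64(-5), np.int64(58)), (np.int64(44), np.int64(2), np.int64(68)), (np.int64(44), np.int64(8), np.int64(76)), (np.int64(47), np.int64(9), np.int64(77)), (np.int64(49), np.int64(10), np.int64(78))]
379 [(np.int64(44), np.int64(-9), np.int64(60)), (np.int64(44), np.int64(-1), np.int64(69)), (np.int64(44), np.int64(5), np.int64(77)), (np.int64(47), np.int64(6), np.int64(78)), (np.int64(47), np.int64(11), np.int64(85))]
```

The wrist depth puts the open fingertips about 41 mm above the reported TCP, so they rode onto the top of the tube. I'll lift straight up, go back behind it and look again.

```bash
python3 -m inch '[0,0,0.005,0,0,0,0,0,0,0.01,0,0,0,0,0,0,0.02,0,0,0,0,0,0,0.03,0,0,0,0,0,0.02,0.03,0,0,0,0,0,0.04,0,0,0,0,0,0,0.04,0,0,0,0,0,0,0,0,0,0,0,0]'
cat > look.py <<'E'
from h import *
import sys
s=r.sense();p,d=snap('wrist',sys.argv[1]+'.png');P=pts('wrist',cv2.medianBlur(d,5));np.save('pics/P.npy',P)
print('F',s['ft_force'].round(1),s['tool_pos'].round(1))
m=((P[...,2]>18)&(P[...,2]<66)&(d>0)).astype(np.uint8);m=cv2.morphologyEx(m,cv2.MORPH_OPEN,np.ones((5,5),np.uint8))
k,l,st,c=cv2.connectedComponentsWithStats(m)
for i in range(1,k):
    if st[i,4]>400: print(st[i],*box(P[l==i]))
E
python3 look.py w4
```

```text
time: 6.1
tool_pos: [541.7, 240.0, 101.2]
tcp_rot: [180.0, -0.1, 94.2]
ft_force: [-0.9, -0.6, 0.6]
finger_gap: 85.2
F [-0.9 -0.6  0.6] [541.7 240.  101.2]
[  451     0   189   222 21701] [682.  324.5] [ 48.2 151.1] 54.1 [25.  46.5 50.1]
[    7    12   294   165 24845] [443.6 314.9] [ 49.5 151.9] 76.8 [31.1 47.3 50.2]
[   0  294   92  109 7695] [341.3 128.7] [62.1 90.7] 0.2 [19.2 24.8 26.2]
[  206   339   219    71 14650] [543.5 131.8] [151.   45.1] 4.2 [21.1 45.6 50.4]
```

View pics/w4.png

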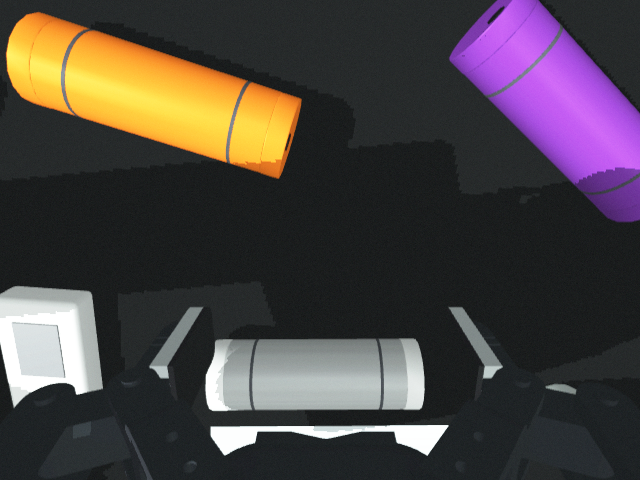

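The tube is undamaged at (315,375), world ≈ (543, 131), yaw 4.2°. I'll descend behind it to TCP z ≈ −23, which puts the tips at about 18 mm.

```bash
python3 -m inch '[-0.002,-0.035,0,0,0,0,0,0,-0.019,-0.025,0,0,0,0,0,0,-0.04,0,0,0,0,0,0,-0.03,0,0,0,0,0,0,-0.015,0,0,0,0,0,0,-0.01,0,0,0,0,0,0,-0.005,0,0,0,0,0,0,0,0,0,0,0]'
python3 - <<'E'
from h import *
p,d=snap('wrist','w5.png');P=pts('wrist',d)
for s in((slice(300,380),slice(140,210)),(slice(300,380),slice(440,510))):
    q=P[s].reshape(-1,3); q=q[d[s].ravel()>0]; c=d[s][d[s]>0]
    near=q[c<np.percentile(c,40)]; print(np.percentile(near[:,2],[0,2,10,50]).round(1))
E
```

```text
time: 6.95
tool_pos: [540.6, 181.9, -23.9]
tcp_rot: [180.0, -0.0, 94.0]
ft_force: [-0.2, 0.5, 0.5]
finger_gap: 85.4
[35.4 36.6 38.8 46.9]
[35.1 36.5 38.6 46.7]
```

```bash
python3 -m inch '[0,-0.004,0,0,0,0,0,0,-0.004,0,0,0,0,0,0.001,-0.004,0,0,0,0,0,0,-0.004,0,0,0,0,0,0,-0.004,0,0,0,0,0,0.001,-0.004,0,0,0,0,0,0,-0.004,0,0,0,0,0,0,-0.004,0,0,0,0,0,0,-0.004,0,0,0,0,0,0.001,-0.004,0,0,0,0,0]'
python3 look.py w6
```

```text
time: 8.0
tool_pos: [543.0, 141.5, -24.5]
tcp_rot: [-180.0, 0.0, 94.0]
ft_force: [-0.8, 1.2, -0.3]
finger_gap: 85.4
F [-0.8  1.2 -0.3] [543.  141.5 -24.5]
[   45   307   562   146 32951] [543.2 135.6] [151.3  38.7] 4.0 [20.  39.8 65.1]
[ 88 461  39  19 564] [482.6 114.3] [31.6 10.9] 63.0 [49.6 50.4 50.9]
[525 461  31  19 481] [607.6 121.3] [ 9.8 30.6] 48.5 [49.7 50.5 51. ]
```

```bash
python3 -m inch '[0,-0.004,0,0,0,0,0,0.001,-0.004,0,0,0,0,0,0,-0.004,0,0,0,0,0,0,-0.004,0,0,0,0,0,0,-0.004,0,0,0,0,0,0.001,-0.004,0,0,0,0,0,0,-0.004,0,0,0,0,0,0,-0.004,0,0,0,0,0,0,-0.004,0,0,0,0,0,0.001,-0.004,0,0,0,0,0]'
python3 - <<'E'
from h import *
s=r.snapshot('scene')[0];p=r.snapshot('top')[0];a=np.hstack([p[140:300,200:400],s[180:340,230:430]]);cv2.imwrite('pics/c7.png',cv2.resize(a[:,:,::-1],None,fx=2,fy=2,interpolation=cv2.INTER_CUBIC))
E
```

```text
time: 9.05
tool_pos: [546.0, 101.5, -24.4]
tcp_rot: [-180.0, -0.0, 94.0]
ft_force: [-0.5, 0.4, 0.2]
finger_gap: 85.6
```

View pics/c7.png

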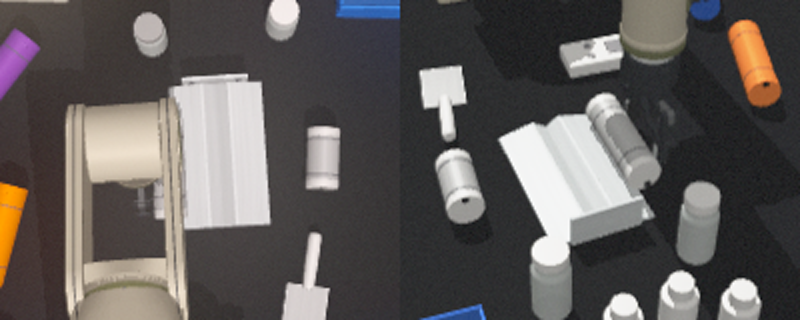

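The tube is now at the foot of the ramp and the dot has turned to the underside, so it is rolling. On up the ramp.

```bash
python3 -m inch '[0,-0.004,0.001,0,0,0,0,0.001,-0.004,0.001,0,0,0,0,0,-0.004,0.001,0,0,0,0,0,-0.004,0.001,0,0,0,0,0,-0.004,0.001,0,0,0,0,0.001,-0.004,0,0,0,0,0,0,-0.004,0,0,0,0,0,0,-0.004,0,0,0,0,0,0,-0.004,0,0,0,0,0,0.001,-0.004,0,0,0,0,0]'
python3 -m inch '[0,-0.003,0,0,0,0,0,0,-0.003,0,0,0,0,0,0,-0.003,0,0,0,0,0,0.001,-0.003,0,0,0,0,0]'
```

```text
time: 10.15
tool_pos: [549.6, 62.6, -18.7]
tcp_rot: [179.9, -0.1, 94.0]
ft_force: [-0.3, 6.4, 3.2]
finger_gap: 85.2
time: 10.55
tool_pos: [550.6, 50.5, -18.8]
tcp_rot: [179.9, -0.1, 94.0]
ft_force: [-0.1, 4.8, 2.1]
finger_gap: 85.5
```

```bash
cat > sc.py <<'E'
from h import *
import sys
p,d=snap('scene',sys.argv[1]+'.png');P=pts('scene',cv2.medianBlur(d,3))
# cradle coords
a=np.radians(4.2);X=(P[...,0]-561)*np.cos(a)+(P[...,1]+11)*np.sin(a);Y=-(P[...,0]-561)*np.sin(a)+(P[...,1]+11)*np.cos(a)
for x0 in range(-100,140,20):
    m=(abs(X-x0)<10)&(abs(Y)<75)&(P[...,2]>20)&(P[...,2]<66)
    if m.sum()>5: print(x0,m.sum(),'Y',np.percentile(Y[m],[2,50,98]).round(0),'z',np.percentile(P[...,2][m],[2,50,98]).round(0))
q=P[...,2]; m=(abs(Y)<32)&(q>20)&(q<66)&(X<112)&(X>-110); print('X range',np.percentile(X[m],[1,99]).round(1), r.sense()['ft_force'].round(1))
E
python3 sc.py s8
```

```text
-80 61 Y [ 3. 18. 47.] z [33. 56. 62.]
-60 93 Y [ 3. 21. 53.] z [36. 57. 62.]
-40 149 Y [ 2. 35. 71.] z [23. 52. 62.]
-20 95 Y [ 2. 17. 46.] z [35. 58. 62.]
0 95 Y [ 2. 18. 43.] z [36. 58. 62.]
20 103 Y [ 2. 18. 45.] z [37. 57. 63.]
40 137 Y [ 2. 25. 68.] z [33. 55. 63.]
60 270 Y [ 3. 25. 64.] z [21. 45. 62.]
120 349 Y [-50.  -3.  45.] z [21. 37. 50.]
X range [-81.5  68.3] [ 0.7  1.1 -0.2]
```

The tube is on the lip, parallel to the cradle. A few more millimetres should drop it in.

```bash
python3 -m inch '[0,-0.002,0,0,0,0,0,0,-0.002,0,0,0,0,0,0,-0.002,0,0,0,0,0,0,-0.002,0,0,0,0,0,0,-0.002,0,0,0,0,0,0,-0.001,0,0,0,0,0,0,0,0,0,0,0,0,0,0,0,0,0,0,0]'; python3 sc.py s9
```

```text
time: 11.4
tool_pos: [550.1, 38.8, -19.4]
tcp_rot: [-180.0, 0.0, 94.0]
ft_force: [-0.2, -0.4, -0.4]
finger_gap: 85.5
-80 55 Y [-27. -11.  18.] z [30. 50. 56.]
-60 113 Y [-26.  -3.  47.] z [28. 52. 62.]
-40 140 Y [-26.   2.  58.] z [24. 47. 55.]
-20 97 Y [-26. -10.  17.] z [31. 51. 56.]
0 98 Y [-26.  -9.  19.] z [29. 51. 56.]
20 98 Y [-26. -12.  19.] z [29. 51. 55.]
40 160 Y [-26.   3.  55.] z [24. 49. 58.]
60 247 Y [-25.  -3.  52.] z [21. 42. 56.]
120 348 Y [-51.  -3.  46.] z [21. 38. 49.]
X range [-79.1  68.8] [-0.4 -1.  -0.3]
```

The tube is down in the V: top at 55.5 mm, centred on Y≈0 and spanning X −80 to 69. I'll back out, rise, go to the open end and shut the fingers.

```bash
python3 -m inch '[0,0.01,0,0,0,0,0,-0.001,0.02,0.005,0,0,0,0,0,0,0.04,0,0,0,0,0,0,0.045,0,0,0,0,-0.02,0,0.02,0,0,0,0,-0.04,-0.03,0,0,0,0,255,-0.04,-0.04,0,0,0,0,255,-0.02,-0.02,0,0,0,0,255,0,0,0,0,0,0,255,0,0,0,0,0,0,255]' 40
python3 -m inch '[0,0,0,0,0,0,255,0,0,0,0,0,0,255,0,0,0,0,0,0,255]'
python3 look.py w10; python3 sc.py s10
```

```text
time: 12.45
tool_pos: [434.0, -16.3, 91.0]
tcp_rot: [179.9, -0.0, 93.9]
ft_force: [0.3, 0.2, -0.1]
finger_gap: 12.3
time: 12.75
tool_pos: [434.1, -15.9, 90.5]
tcp_rot: [-180.0, -0.0, 94.0]
ft_force: [-0.5, 0.5, -0.1]
finger_gap: 0.0
F [-0.5  0.5 -0.1] [434.1 -15.9  90.5]
[  110     0   114   131 13746] [340.2  80.2] [69.  59.8] 89.7 [21.5 25.  27. ]
[  391   211   249    82 19526] [552.9 -13.6] [149.   49.4] 4.6 [29.2 52.6 56.3]
-80 51 Y [-27. -10.  18.] z [34. 50. 56.]
-60 90 Y [-27. -11.  17.] z [27. 51. 56.]
-40 90 Y [-26. -10.  18.] z [30. 51. 56.]
-20 99 Y [-26. -11.  16.] z [28. 50. 56.]
0 94 Y [-26. -10.  17.] z [31. 51. 56.]
20 106 Y [-26. -11.  17.] z [28. 50. 56.]
40 101 Y [-26. -11.  17.] z [29. 51. 55.]
60 233 Y [-26.  -6.  21.] z [21. 41. 55.]
120 342 Y [-50.  -2.  47.] z [21. 38. 50.]
X range [-80.5  68.7] [-0.4 -0.6 -0.7]
```

View pics/w10.png

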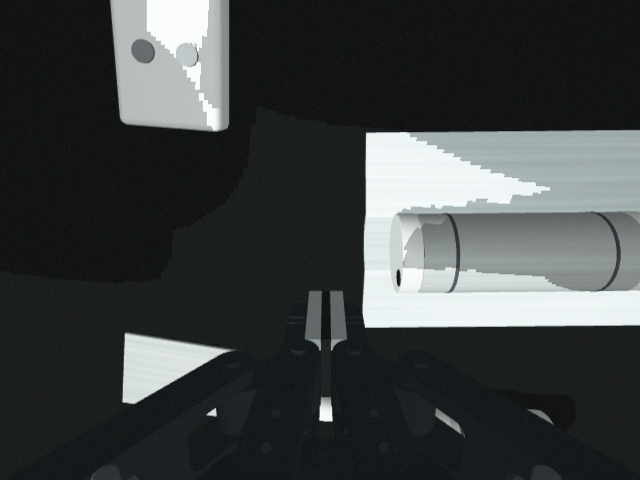

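```bash
python3 - <<'E'
from h import *
P=np.load('pics/P.npy');D=P-np.array([434.1,-15.9,90.5])
a=np.radians(4.1); ax=D[...,0]*np.cos(a)+D[...,1]*np.sin(a); la=-D[...,0]*np.sin(a)+D[...,1]*np.cos(a);z=D[...,2]
m=np.zeros(z.shape,bool);m[280:480]=1;m&=(z>5)&(abs(ax)<110)&(abs(la)<60)
for z0 in range(5,150,10):
    k=m&(z>=z0)&(z<z0+10)
    if k.sum()>10: print(z0,k.sum(),'ax',np.percentile(ax[k],[1,99]).round(0),'la',np.percentile(la[k],[1,99]).round(0))
E
```

```text
25 245 ax [-10.  13.] la [ 7. 11.]
35 927 ax [-12.  15.] la [ 6. 11.]
45 1134 ax [-12.  15.] la [ 6. 11.]
55 1573 ax [-12.  14.] la [-10.  11.]
65 2636 ax [-28.  31.] la [-9. 14.]
75 9907 ax [-36.  38.] la [-8. 14.]
85 8542 ax [-43.  46.] la [-8. 17.]
95 15231 ax [-51.  53.] la [-7. 17.]
105 15768 ax [-57.  59.] la [ 6. 17.]
115 1704 ax [-17.  19.] la [16. 19.]
```

```bash
python3 -m inch '[-0.002,-0.006,-0.02,0,0,0,255,0,0,-0.03,0,0,0,255,0,0,-0.025,0,0,0,255,0,0,-0.015,0,0,0,255,0,0,-0.004,0,0,0,255,0,0,0,0,0,0,255]'
python3 -m inch '[0.006,0,0,0,0,0,255,0.006,0.001,0,0,0,0,255,0.005,0,0,0,0,0,255,0.004,0,0,0,0,0,255,0.003,0,0,0,0,0,255,0.003,0.001,0,0,0,0,255,0.003,0,0,0,0,0,255,0.003,0,0,0,0,0,255,0.003,0,0,0,0,0,255,0.003,0.001,0,0,0,0,255]'; python3 sc.py s11
```

```text
time: 13.45
tool_pos: [431.3, -22.3, -3.8]
tcp_rot: [-179.9, -0.0, 94.0]
ft_force: [-0.3, 0.1, 0.5]
finger_gap: 0.3
time: 14.45
tool_pos: [470.2, -19.6, -3.8]
tcp_rot: [-179.9, 0.0, 94.0]
ft_force: [-2.1, -1.8, -0.6]
finger_gap: -0.2
-80 36 Y [-27. -11.  19.] z [34. 51. 63.]
-60 88 Y [-27. -11.  15.] z [28. 51. 56.]
-40 90 Y [-27. -11.  18.] z [30. 51. 55.]
-20 99 Y [-26. -11.  17.] z [30. 50. 55.]
0 95 Y [-26. -10.  18.] z [29. 51. 55.]
20 102 Y [-26. -11.  17.] z [29. 51. 56.]
40 105 Y [-26. -11.  19.] z [28. 51. 56.]
60 113 Y [-26. -11.  20.] z [28. 50. 56.]
80 155 Y [-24.  -3.  20.] z [21. 36. 54.]
120 344 Y [-50.  -3.  46.] z [21. 38. 50.]
X range [-82.8  74.9] [-2.7  0.4 -1.6]
```

```bash
python3 -m inch '[0.004,0,0,0,0,0,255,0.004,0.001,0,0,0,0,255,0.004,0,0,0,0,0,255,0.004,0,0,0,0,0,255,0.004,0,0,0,0,0,255,0.004,0.001,0,0,0,0,255,0.004,0,0,0,0,0,255,0.004,0,0,0,0,0,255,0.003,0.001,0,0,0,0,255,0.002,0,0,0,0,0,255]'; python3 sc.py s12 | tail -1
python3 -m inch '[0.002,0,0,0,0,0,255,0.001,0,0,0,0,0,255]'
python3 -m inch '[0.001,0,0,0,0,0,255,0.001,0,0,0,0,0,255]'
```

```text
time: 15.5
tool_pos: [508.1, -16.4, -3.4]
tcp_rot: [180.0, 0.0, 94.0]
ft_force: [-3.5, 0.5, 0.8]
finger_gap: -0.4
X range [-56.  111.8] [-2.1 -0.  -0.2]
time: 15.75
tool_pos: [510.9, -16.4, -3.3]
tcp_rot: [180.0, -0.0, 94.0]
ft_force: [-3.6, 0.9, 0.8]
finger_gap: -0.2
time: 15.95
tool_pos: [512.8, -16.4, -3.4]
tcp_rot: [-180.0, -0.0, 94.0]
ft_force: [-3.2, 1.3, 1.6]
finger_gap: 0.2
```

Sliding at about 3.5 N. Next, 1 mm rows until the force jumps.

```bash
python3 -m inch '[0.001,0,0,0,0,0,255,0.001,0,0,0,0,0,255]'
python3 -m inch '[0.001,0,0,0,0,0,255,0.001,0,0,0,0,0,255]'
```

```text
time: 16.15
tool_pos: [514.8, -16.5, -3.4]
tcp_rot: [180.0, -0.0, 94.0]
ft_force: [-4.1, -0.4, 1.8]
finger_gap: -0.1
time: 16.35
tool_pos: [516.8, -16.5, -3.4]
tcp_rot: [180.0, 0.0, 94.0]
ft_force: [-4.2, 0.2, 1.4]
finger_gap: 0.1
```

```bash
python3 -m inch '[0.001,0,0,0,0,0,255,0.001,0,0,0,0,0,255]'
python3 -m inch '[0.001,0,0,0,0,0,255]'
python3 -m inch '[0.001,0,0,0,0,0,255]'
```

```text
time: 16.55
tool_pos: [517.0, -16.5, -3.9]
tcp_rot: [-179.8, -0.0, 94.0]
ft_force: [-15.1, 0.3, 7.3]
finger_gap: 0.1
time: 16.65
tool_pos: [517.0, -16.5, -4.2]
tcp_rot: [-179.7, -0.0, 94.0]
ft_force: [-19.0, -0.9, 10.3]
finger_gap: -0.1
time: 16.75
tool_pos: [516.9, -16.6, -4.6]
tcp_rot: [-179.5, -0.0, 94.0]
ft_force: [-22.8, -1.1, 11.2]
finger_gap: -0.4
```

The force has jumped and motion has stopped at 517, so the tube is against the stop plate. I'll ease off, back away and rise.

```bash
python3 -m inch '[-0.002,0,0,0,0,0,255,-0.002,0,0,0,0,0,255,-0.005,0,0,0,0,0,255,-0.015,-0.001,0,0,0,0,255,-0.02,-0.002,0,0,0,0,255,-0.02,0,0.02,0,0,0,255,0,0,0.04,0,0,0,255,-0.02,0,0.045,0,0,0,255,0,0,0.045,0,0,0,255,0,0,0,0,0,0,255]'
python3 sc.py s13; python3 look.py w13
python3 - <<'E'
from h import *
s=cv2.imread('pics/s13.png');w=cv2.imread('pics/w13.png')
cv2.imwrite('pics/c13.png',np.hstack([cv2.resize(s[200:340,230:430],(400,280),interpolation=2),cv2.resize(w,(373,280))]))
P=np.load('pics/P.npy');a=np.radians(4.3)
E
```

```text
time: 17.75
tool_pos: [441.6, -20.3, 154.6]
tcp_rot: [179.2, 0.2, 94.0]
ft_force: [1.3, -0.1, -0.1]
finger_gap: -0.0
-20 89 Y [-27. -12.  17.] z [28. 51. 55.]
0 98 Y [-27. -10.  17.] z [30. 51. 56.]
20 102 Y [-26. -11.  17.] z [25. 50. 55.]
40 104 Y [-26. -10.  19.] z [30. 51. 55.]
60 108 Y [-26. -10.  18.] z [28. 51. 56.]
80 113 Y [-26. -11.  17.] z [30. 51. 56.]
100 115 Y [-26.  -9.  19.] z [32. 51. 55.]
120 412 Y [-49.  -3.  45.] z [21. 41. 54.]
X range [-26.4 110.9] [-1.1 -0.4  0.7]
F [-1.1 -0.4  0.7] [440.2 -20.  151.3]
[ 144    0   90  119 9960] [338.1  84.6] [60.5 77.2] 0.4 [20.3 22.9 24.9]
[  436   167   204   116 13692] [605.8 -17.7] [152.2  86. ] 5.7 [22.8 48.7 53. ]
[ 439  354   74   44 1603] [ 580.2 -151.2] [19.7 62.8] 83.7 [19.1 33.8 46.1]
```

View pics/c13.png

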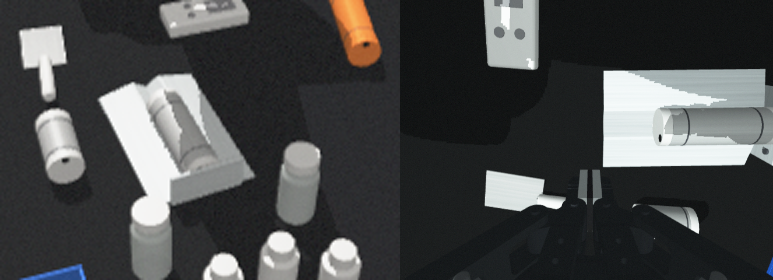

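```bash
python3 -m inch '[0,0,0,0,0,0,255,0,0,0,0,0,0,255,0,0,0,0,0,0,255,0,0,0,0,0,0,255,0,0,0,0,0,0,255]'; python3 sc.py s14|tail -1
python3 - <<'E'
from h import *
a=cv2.imread('pics/scene0.png').astype(int);b=cv2.imread('pics/s14.png').astype(int)
P0=pts('scene',np.load('pics/scene0.npy'));P1=pts('scene',np.load('pics/s14.npy'))
for n,(x,y,z,rad) in dict(stub=(566,-169,22,70),meter=(340,112,12,90),bA=(748,92,60,45),bB=(777,-104,60,45),orange=(443,315,25,95)).items():
    f=lambda P:P[(P[...,2]>z)&(P[...,2]<110)&(np.hypot(P[...,0]-x,P[...,1]-y)<rad)]
    print(n,np.median(f(P0),0).round(1),np.median(f(P1),0).round(1))
print(r.hand_in())
E
```

```text
time: 18.35
tool_pos: [436.5, -19.4, 146.1]
tcp_rot: [-179.9, -0.0, 94.0]
ft_force: [-0.8, 0.0, 0.6]
finger_gap: 0.1
X range [-27.2 110.7] [-0.  -0.6 -0.6]
stub [ 580.8 -171.2   44.1] [ 579.3 -171.4   44. ]
meter [349.  108.3  23.2] [349.7 107.6  23.1]
bA [758.1  88.6  97.1] [758.4  88.8  97.1]
bB [ 787.8 -106.6   99.2] [ 788.  -106.6   99.4]
orange [458.3 308.4  44.6] [458.5 308.5  44.4]
the job is handed in; nothing more can be done
None
```

The long tube is in the V with its end against the stop plate. I rolled it up the ramp with the open fingers, then slid it along the V with the fingers shut. I handed the job in at about 18.4 s, with the hand clear above the bench.

**Last checks:**
- **Tube in the V:** its top is at about 55.5 mm, as it should be for a tube lying in the V.
- **Against the stop:** sliding took about 4 N. The force then jumped to about 20 N and the fingers stopped moving. The near end measured about X = −27 mm, putting the centre near +46 mm against the +45 mm expected. It was still there 0.6 s later.
- **Bystanders:** the short tube, the meter, the two nearest bottles and the orange look-alike were within about 1.5 mm of where they started. I did not measure the third bottle, the spatula or the beaker.

**What went wrong:** on the first push, the fingertips rode up onto the tube and pressed down with about 35 N. The open fingertips sit about 41 mm above the reported tool point, not the 13 mm I had assumed. The tube rolled about 20 mm toward the cradle and stayed parallel to it. I lifted off, went back behind it lower down and pushed again, and it then rolled normally.

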